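# Fill the spring-lift box dispenser

## Task

Fill the box dispenser: tip its hold-down arm up (the tail pad is there to be pressed), take the wooden cover off the platform and set it aside, then stack every storage box, lid up, in the well on the sprung platform, in any order. Lay the cover back flat on top of the boxes and only then bring the hold-down arm down level again; leave the mug and jar where they stand.

Things in the scene. Friction and masses are not known exactly. Their poses are not given: they have to be found in the camera images.
- dispenser: fixed steel stand: base plate 270 x 110, four corner angles forming an upright well, 128 x 68 inside, up to 240 above the counter. The angles cover only the outer 20 of each long side: the long sides stand open between them (88 wide, full height) for fingers. Origin: on the counter below the well's centre; x along the well's length, the hold-down arm's pivot is at the -x end; z up
- lift_top (a point): centre of the top face of the sprung platform, 122 x 62, in the dispenser's well; axes as the dispenser's, boxes lie along x. Unloaded, it is 190 above the counter
- lift (a joint): how far the platform has sunk, m: 0 at the top, 0.15 at most. Spring about 88 N/m with 2 N of preload, damped: each box makes it sink by about one box height, so the top of the stack stays about 210 to 225 above the counter
- holddown (a joint): angle of the hold-down arm, rad: 0 = front bar level across the well (start, and its lower stop), 1.05 = upper stop, front bar tipped up clear of the well. A stiff hinge (0.14 N m): it stays where it is left
- pivot (a point): pivot of the hold-down arm, a seesaw: 125 from the well's centre towards -x, 217 above the counter; axes as the dispenser's, hinge along y. An aluminium front bar, 105 long, 22 wide, 8 thick, reaches from it over the well, level at joint 0 (bar centred on the pivot's height, underside at 213). On the other side a tail rises at 35 degrees above the front bar's line
- tail_pad (a point): centre of the upper face of the black pad, 34 x 36, at the end of the seesaw's tail, 75 from the pivot. Pressing it straight down by about 75 tips the front bar up to 1.05 rad. x along the front bar
- bar_tip (a point): free end of the front bar, 105 from the pivot; to lower the raised bar, press down on its upper face from above, first about 30 from the pivot, then nearer the tip
- cover_mid (a point): plain solid wooden slab, 120 x 60 x 20, 0.18 kg, that covers the stack; it starts on the empty platform, under the hold-down bar. Point: its centre; x along its length, z up; keep z up
- mat_top (a point): centre of the top of a cork mat, 170 x 120 x 4, fixed on the counter at the left: free space on which the cover can wait. x along its length
- mug_mid (a point): bystander: blue mug, 80 across, 90 high; point half-way up
- jar_mid (a point): bystander: jar with steel cap, 72 across, 100 high; point half-way up
- box1_mid (a point): lidded storage box, white ceramic with a pale wooden lid, 120 long x 60 wide x 28 high, about 0.25 kg (varies a little), rigid and closed. Point: its centre, half-way up; x along its length, z up through the lid. Starts lid up on the counter, right of the dispenser. May be absent
- box2_mid (a point): lidded storage box, white ceramic with a pale wooden lid, 120 long x 60 wide x 28 high, about 0.25 kg (varies a little), rigid and closed. Point: its centre, half-way up; x along its length, z up through the lid. Starts lid up on the counter, right of the dispenser. May be absent
- box3_mid (a point): lidded storage box, white ceramic with a pale wooden lid, 120 long x 60 wide x 28 high, about 0.25 kg (varies a little), rigid and closed. Point: its centre, half-way up; x along its length, z up through the lid. Starts lid up on the counter, right of the dispenser. May be absent
- box4_mid (a point): lidded storage box, white ceramic with a pale wooden lid, 120 long x 60 wide x 28 high, about 0.25 kg (varies a little), rigid and closed. Point: its centre, half-way up; x along its length, z up through the lid. Starts lid up on the counter, right of the dispenser. May be absent
There are look-alikes about, which are no part of the job. What is shaped like the part that bears box4_mid but pink or turquoise is not meant.

How it is judged (in metres and radians):
On the way, in this order (a step that is already met when the one before it is completed fails the run):
1. the hold-down arm is tipped up clear of the well (value of joint holddown above 0.85 rad), for 0.2 s.
2. with the arm still up, all boxes are stacked on the platform and the cover lies on top of them (horizontal distance between each of box1_mid, box2_mid, box3_mid, box4_mid, cover_mid and lift_top below 0.012 m and z of box1_mid in the frame of lift_top between 0.005 and 0.14 m and angle between each of box1_mid, box2_mid, box3_mid, box4_mid, cover_mid's own z axis and vertical below 0.1 rad and angle between the x axis of each of box1_mid, box2_mid, box3_mid, box4_mid, cover_mid and the x axis of lift_top, either way round below 0.15 rad and z of box2_mid in the frame of lift_top between 0.005 and 0.14 m and z of box3_mid in the frame of lift_top between 0.005 and 0.14 m and z of box4_mid in the frame of lift_top between 0.005 and 0.14 m and z of cover_mid in the frame of lift_top between 0.005 and 0.14 m and z of cover_mid in the frame of box1_mid above 0.015 m and z of cover_mid in the frame of box2_mid above 0.015 m and z of cover_mid in the frame of box3_mid above 0.015 m and z of cover_mid in the frame of box4_mid above 0.015 m and value of joint holddown above 0.85 rad), for 0.5 s.
3. the hold-down arm is brought down level (value of joint holddown below 0.12 rad), for 0.2 s.
At the end, for the whole second after the job is handed in: every box present and the cover lie in the well on the platform, each within 12 mm of its centre, flat (0.1 rad), lid up, lengthwise with the well (0.15 rad) and at rest; the cover is above all boxes; the hold-down arm is within 0.12 rad of level (horizontal distance between each of box1_mid, box2_mid, box3_mid, box4_mid, cover_mid and lift_top below 0.012 m and z of box1_mid in the frame of lift_top between 0.005 and 0.14 m and angle between each of box1_mid, box2_mid, box3_mid, box4_mid, cover_mid's own z axis and vertical below 0.1 rad and angle between the x axis of each of box1_mid, box2_mid, box3_mid, box4_mid, cover_mid and the x axis of lift_top, either way round below 0.15 rad and z of box2_mid in the frame of lift_top between 0.005 and 0.14 m and z of box3_mid in the frame of lift_top between 0.005 and 0.14 m and z of box4_mid in the frame of lift_top between 0.005 and 0.14 m and z of cover_mid in the frame of lift_top between 0.005 and 0.14 m and z of cover_mid in the frame of box1_mid above 0.015 m and z of cover_mid in the frame of box2_mid above 0.015 m and z of cover_mid in the frame of box3_mid above 0.015 m and z of cover_mid in the frame of box4_mid above 0.015 m and linear speed of each of box1, box2, box3, box4, cover below 0.02 m/s and value of joint holddown below 0.12 rad); the robot touches nothing.
It fails at once if the mug is pushed away or knocked over (distance of mug_mid from where it was at the start of the episode above 0.03 m or angle between mug_mid's own z axis and vertical above 0.5 rad).
It fails at once if the jar is pushed away or knocked over (distance of jar_mid from where it was at the start of the episode above 0.03 m or angle between jar_mid's own z axis and vertical above 0.5 rad).
Of box1, box2, box3, box4 only 2 to 4 are there at a start; the rules pass over those that are not, and their reading is None.
At some moment in a run one of box1, box2, box3, box4, cover may be knocked a few centimetres aside while the robot is not near it.
It also fails if it takes over 210 s, if anything falls off the work surface, if the arm or the gripper's body presses on something with over 40 N, if the wrist force passes 120 N, or if a joint passes its speed limit or range.

## Robot

A 6-joint arm with a two-finger parallel gripper is mounted at the origin on the work surface. World frame = base frame: x ahead of the robot, y to its left, z up, the work surface at z = 0. Lengths are in mm, angles in degrees, forces in N, time in s.
With the tool pointing down it reaches from about 350 to 850 mm from the base axis. Payload 8.1 kg.
Tool frame: the origin (TCP) lies at the very end of the fingers, on their centre line; the grasp point (between the pads) lies 19 mm behind it; z points along the fingers, y is the line along which they close (so a half turn about z gives the same grasp; the last joint's range is limited). The gripper opens to 85 mm and grips with 20 to 120 N. Pads are 22 mm wide; open, the fingers measure 114 mm over their backs; the gripper's body (76 mm by 85 mm) begins 54 mm behind the grasp point. The pads swing forward as they close: fully open they stand 13 mm farther back than shut.
Start: joints at [-75.08, 7.471, 85.268, -0, 87.261, -4.893], TCP at [203.39, -564.48, 231.292] pointing down, gripper open.
Joint ranges: [-169.43, 169.43], [-51.17, 129.36], [1.28, 143.12], [-76.62, 256.62], [0, 156.53], [-152.29, 152.29]. Speed limits (degrees/s): [136.94, 136.94, 159.86, 180, 180, 180].

## Interface

Orientations are given as [roll, pitch, yaw] about the fixed x, y, z axes, in that order (R = Rz(yaw) Ry(pitch) Rx(roll)).
In Python, from bench import sense, eyes, job, models gives the robot as it stands. The module is installed in compiled form; this text tells all that it offers.
- The arm moves only by the tool apply_moves, never from a script. Its argument "rows" is a list of rows, each a list of 6 numbers: the shift along the tool's x, y, z in mm, then the turn, a rotation vector about the tool's x, y, z in rad. In form: [[dx, dy, dz, rx, ry, rz], ...]. A call has exactly 5 rows; each row shifts and turns the commanded pose from where the row before left it, along the tool's axes as they then stand; what a row does not reach is not made up. A row lasts 1/8 s, in which the tool goes at most 62.5 mm and 10.7 degrees, less where a joint would pass 70% of its speed; a pose out of reach is approached as far as the arm can. A call is refused whole if a number of a shift passes 62.5 or a number of a turn 0.188, either way. A call with a gripper value outside its range is refused whole. "fingers" is the finger opening in mm, from 0 to 85.4, set as the call begins (left out, the last holds). The fingers move at their own pace and stop on an object; "grip_force" is the grip in N (left out, the last holds). Time passes only in rows, so rows that do not move let the fingers close, or fill a call up. It gives the time, the measured TCP pose, the force, the opening and the grip force at its end, in the units of the state.
- sense(): the state, without advancing time (a new reading comes with each control period).
- eyes.snapshot(name): name is "scene" or "top"; returns (picture, depth): 400x640x3 uint8, red, green, blue; 400x640 float32, mm along the optical axis (not along the pixel's ray), 0 where there is no reading.
- eyes.get_calibration(name): a dict with "intrinsics" (3x3 intrinsics, pixels), "D" ([k1, k2, p1, p2, k3] as OpenCV has them; the pictures are not rectified), "R" (3x3) and "t" (3): a world point X has camera coordinates R X + t. Camera axes: x right, y down, z forward; pixel columns grow to the right and rows downward; lengths in mm; the calibration is good to about 2 mm. A picture is of the moment at which its call begins. get_calibration takes no time and is no camera call.
- job.hand_in(): hands the job in; it is judged then, once.
Trained networks look in the newest picture that a camera, given by its name, has taken for a name from the list of things; names that differ only in an ending like _2 or _b are one class to them, and where a whole thing is asked for, a point or a joint stands for the part that bears it (a point fixed in the world has none). Each returns a list of dicts, best first, with "confidence" (0 to 1); they miss things now and then, are a little off and sometimes report something else, mostly with a low value. They report only what shows in the picture. A call takes as long as a camera call. They do not tell look-alikes from the thing itself.
- models.boxes_of(name, camera): "xyz" ([x, y, z] in mm, in world coordinates, good to about 4 mm: the middle of the surface that is visible of it).
- models.cut_out(name, camera): "pixels" (400x640 bool, what is visible of it).
- models.place_of(name, camera): "xyz" ([x, y, z] in mm, in world coordinates, good to about 4 mm: a listed point, or the origin of a listed thing).
The state is a dict: "time": time; "joint_pos": joint angles; "qd": joint speeds; "joint_efforts": joint torques, N m; "tool_pos": TCP position; "tcp_rot": TCP orientation; "ft_force": force on the tool from outside, world axes, zero at the start; "wrist_torque": the same for the moment, N m; "finger_gap": finger opening in mm; "grip_force": force on a finger pad.
Only numpy, scipy, OpenCV 4.12 (cv2) and the standard library are available. Lean on these libraries where they do the work, as an engineer would, in place of code of your own. Each camera call takes 0.05 s, during which the arm holds its last target. There are 200 camera calls.

## Working session

There is one attempt and no reset: what is moved stays moved. The work goes in short steps, Python scripts to look and compute and a tool call to move; the robot and the scene stay as the last step left them, time stands still between calls to the robot, and variables do not carry over. Pictures are saved under pics/ and viewed, at most 14 in all, crops included, and the job is handed in when it is done.

Besides the shell and the picture viewer there is one more tool, called after ">>>" by a JSON object that holds its "fn" and its "kwargs", one argument or row to a line. apply_moves: Moves the arm, as the interface text tells. Its arguments: {"type":"object","properties":{"rows":{"type":"array"},"fingers":{"type":"number"},"grip_force":{"type":"number"}},"required":["rows"]}

```bash
mkdir -p pics; cat > h.py <<'E'
import numpy as np, cv2
from bench import sense, eyes, job, models
def cal(c):
    d=eyes.get_calibration(c); return np.array(d["intrinsics"],float),np.array(d["D"],float),np.array(d["R"],float),np.array(d["t"],float)
def pts(c,depth,mask):
    K,D,R,t=cal(c); v,u=np.nonzero(mask&(depth>0)); z=depth[v,u].astype(float)
    n=cv2.undistortPoints(np.c_[u,v].astype(float)[:,None],K,D)[:,0]
    return (np.c_[n*z[:,None],z]-t)@R
def snap(c,name=None):
    p,d=eyes.snapshot(c)
    if name: cv2.imwrite(f"pics/{name}.png",p[:,:,::-1])
    return p,d
def proj(c,X):
    K,D,R,t=cal(c); return cv2.projectPoints(np.atleast_2d(X).astype(float),cv2.Rodrigues(R)[0],t,K,D)[0][:,0]
def rect(P): # min-area rect of top-layer pts: centre, long-axis yaw
    (cx,cy),(w,h),a=cv2.minAreaRect(P[:,:2].astype(np.float32))
    if w<h: w,h,a=h,w,a+90
    return cx,cy,w,h,(a+90)%180-90
E
python3 - <<'E'
from h import *
for c in ("scene","top"):
    p,d=snap(c,c+"0")
    K,D,R,t=cal(c); print(c,"campos",(-R.T@t).round(0))
    for n in ("box1_mid","dispenser","lift_top","pivot","tail_pad","bar_tip","cover_mid","mat_top","mug_mid","jar_mid"):
        r=models.place_of(n,c); print(n,[(np.round(x["xyz"]).tolist(),round(x["confidence"],2)) for x in r[:7]])
print(sense())
E
```

```text
scene campos [1063. -857. 1025.]
box1_mid []
dispenser [([504.0, 44.0, 0.0], 0.69)]
lift_top []
pivot [([527.0, 171.0, 218.0], 0.9)]
tail_pad [([536.0, 224.0, 264.0], 0.73), ([526.0, 171.0, 218.0], 0.61)]
bar_tip [([511.0, 66.0, 216.0], 0.59)]
cover_mid [([501.0, 40.0, 198.0], 0.6)]
mat_top [([468.0, 397.0, 4.0], 0.69)]
mug_mid [([692.0, 337.0, 46.0], 0.58)]
jar_mid [([731.0, -99.0, 50.0], 0.62)]
top campos [ 393.   24. 1446.]
box1_mid []
dispenser [([503.0, 44.0, 3.0], 0.87)]
lift_top [([502.0, 44.0, 188.0], 0.55)]
pivot [([521.0, 170.0, 216.0], 0.98)]
tail_pad [([541.0, 229.0, 261.0], 0.73)]
bar_tip [([505.0, 66.0, 217.0], 0.97), ([503.0, 42.0, 201.0], 0.45)]
cover_mid [([504.0, 46.0, 201.0], 0.89), ([456.0, -363.0, 9.0], 0.25)]
mat_top [([467.0, 400.0, 4.0], 0.92)]
mug_mid [([692.0, 340.0, 46.0], 0.82)]
jar_mid [([729.0, -97.0, 50.0], 0.65)]
{'time': 1.1, 'joint_pos': array([-7.50801516e+01,  7.46931759e+00,  8.52669008e+01,  9.03356123e-04,
        8.72618824e+01, -4.89291036e+00]), 'qd': array([-0.07075885,  0.05607432, -0.03929132,  0.03948582,  0.05941566,
       -0.00669376]), 'joint_efforts': array([-2.37344611e-03, -5.69334769e+01, -5.00870740e+01, -5.35957824e-04,
        1.12523809e-03,  1.23480236e-04]), 'tool_pos': array([ 203.3991443 , -564.48353705,  231.32013838]), 'tcp_rot': array([ 1.79998031e+02, -7.37049766e-04,  1.98127156e+01]), 'ft_force': array([ 0.44949314, -0.03160509, -0.31321371]), 'wrist_torque': array([-0.00056846, -0.01728174,  0.03205461]), 'grip_force': 0.0, 'finger_gap': 85.15034397812936}
```

View pics/scene0.png

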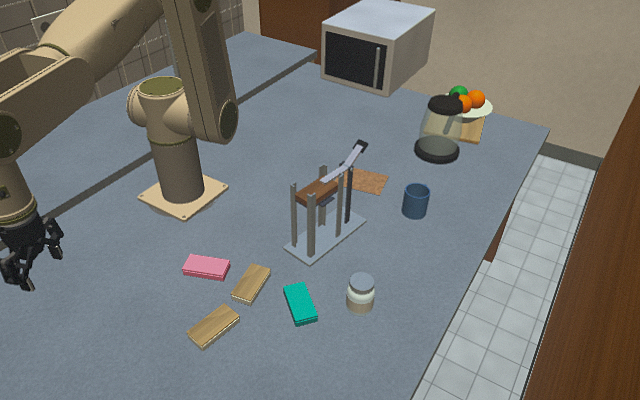

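View pics/top0.png

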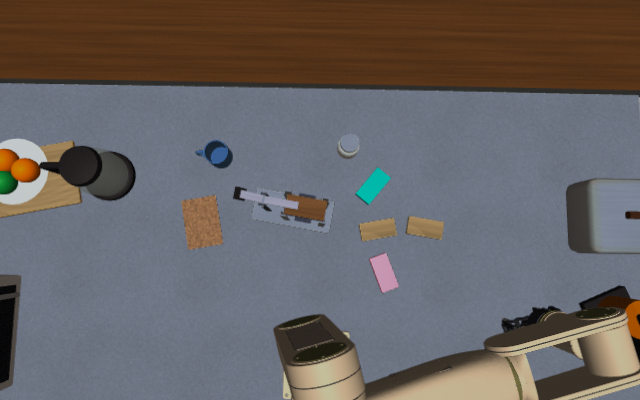

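The top view shows two wooden-lidded boxes, at (378,229) and (425,228). The look-alikes are pink at (384,272) and turquoise at (373,186). The cover sits in the dispenser under the bar at (305,207). Next I'll measure their poses and check an enlarged crop.

```bash
cat >> h.py <<'E'
def blobs(c="top",zlo=18,zhi=40,wood=True,xlo=250,xhi=720,ylo=-450,yhi=20):
    p,d=snap(c); P=pts(c,d,np.ones(d.shape,bool)); v,u=np.nonzero(d>0)
    m=(P[:,2]>zlo)&(P[:,2]<zhi)&(P[:,0]>xlo)&(P[:,0]<xhi)&(P[:,1]>ylo)&(P[:,1]<yhi)
    if wood:
        h=cv2.cvtColor(p,cv2.COLOR_RGB2HSV)[v,u]; m&=(h[:,0]>8)&(h[:,0]<32)&(h[:,1]>60)
    im=np.zeros(d.shape,np.uint8); im[v[m],u[m]]=1
    n,l,s,_=cv2.connectedComponentsWithStats(im); out=[]
    for i in range(1,n):
        if s[i,4]>80:
            Q=P[(l[v,u]==i)]; out.append((np.round(rect(Q),1).tolist(),round(float(np.median(Q[:,2])),1),int(s[i,4])))
    return out
E
python3 - <<'E'
from h import *
for c in("top","scene"): print(c,*blobs(c),sep="\n")
print("any",*blobs("top",wood=False),sep="\n")
print("cover",*blobs("top",192,206,xlo=430,xhi=580,ylo=-40,yhi=120),sep="\n")
print("bar",*blobs("top",211,230,wood=False,xlo=430,xhi=580,ylo=-40,yhi=180),sep="\n")
print("posts",*blobs("top",236,246,wood=False,xlo=430,xhi=580,ylo=-60,yhi=130),sep="\n")
p,d=snap("top"); cv2.imwrite("pics/crop1.png",cv2.resize(p[130:310,180:460],None,fx=2.8,fy=2.8,interpolation=3)[:,:,::-1])
p2,d=snap("scene"); 
for nm in("box1_mid","box4_mid"):
  print(nm,[(np.round(x["xyz"]).tolist(),round(x["confidence"],2)) for x in models.boxes_of(nm,"top")+models.boxes_of(nm,"scene")])
E
```

```text
top
([456.7, -362.7, 118.5, 59.3, 81.2], 28.4, 614)
([448.3, -202.0, 119.7, 57.5, -79.1], 28.3, 607)
scene
([450.4, -201.8, 124.6, 62.7, -77.6], 26.5, 764)
([460.7, -363.7, 120.0, 61.6, 80.5], 26.9, 985)
any
([596.1, -186.6, 120.9, 59.8, -39.1], 28.0, 612)
([455.9, -364.0, 121.4, 60.2, 81.1], 28.5, 639)
([447.3, -202.8, 121.3, 59.8, -79.1], 28.4, 634)
([304.2, -223.0, 118.1, 60.6, 21.1], 28.3, 629)
cover
bar
([513.7, 104.7, 153.1, 53.6, 77.7], 221.7, 441)
([505.9, -0.7, 45.5, 38.3, 79.3], 212.6, 86)
posts
box1_mid [([524.0, 175.0, 229.0], 0.74)]
box4_mid [([299.0, -218.0, 28.0], 0.81), ([447.0, -201.0, 28.0], 0.58), ([602.0, -185.0, 25.0], 0.56), ([315.0, -229.0, 27.0], 0.96), ([607.0, -199.0, 25.0], 0.78), ([456.0, -210.0, 26.0], 0.55)]
```

View pics/crop1.png

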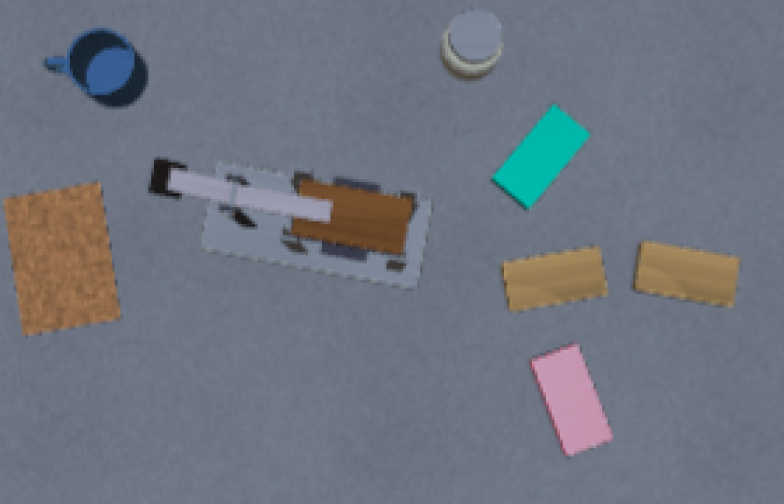

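The crop confirms two boxes, with wooden lids at crop (555,279) and (687,274). Pink at (570,400) and turquoise at (542,157) are the look-alikes, excluded by colour. Now the exact dispenser axis.

```bash
cat >> h.py <<'E'
def go(x,y,z,yaw=None,frm=None):
    """print tool-frame shift (tool vertical) from current pose to a world target, and the yaw turn"""
    s=sense(); p=np.array(s["tool_pos"]) if frm is None else np.array(frm[:3]); w=s["tcp_rot"][2] if frm is None else frm[3]
    yaw=w if yaw is None else yaw
    a=np.radians(yaw); d=np.array([x,y,z])-p
    print("d in tool axes at final yaw",np.round([np.cos(a)*d[0]+np.sin(a)*d[1],np.sin(a)*d[0]-np.cos(a)*d[1],-d[2]],1),
          "rz",round(-np.radians(yaw-w),3),"| at current yaw",np.round([np.cos(np.radians(w))*d[0]+np.sin(np.radians(w))*d[1],np.sin(np.radians(w))*d[0]-np.cos(np.radians(w))*d[1],-d[2]],1))
E
python3 - <<'E'
from h import *
for c in("top","scene"):
    p,d=snap(c)
    P=pts(c,d,np.ones(d.shape,bool)); v,u=np.nonzero(d>0); h=cv2.cvtColor(p,cv2.COLOR_RGB2HSV)[v,u]
    reg=(abs(P[:,0]-503)<90)&(abs(P[:,1]-44)<90)
    m=reg&(P[:,2]>204)&(P[:,2]<217)&(h[:,1]>90); print(c,"cover",np.round(rect(P[m]),1),np.median(P[m,2]),m.sum())
    reg=(abs(P[:,0]-510)<130)&(abs(P[:,1]-60)<190)
    m=reg&(P[:,2]>4)&(P[:,2]<14); print("base",np.round(rect(P[m]),1),np.median(P[m,2]),m.sum())
    m=reg&(P[:,2]>245)&(P[:,2]<275); print("tail",np.round(P[m].mean(0)),np.round(rect(P[m]),1),m.sum())
    m=(abs(P[:,0]-467)<130)&(abs(P[:,1]-398)<120)&(P[:,2]<10)&(P[:,2]>-5)&(h[:,1]>90)&(h[:,0]<25); print("mat",np.round(rect(P[m]),1),m.sum())
go(540,231,330,82)
E
```

```text
top cover [503.7  40.9 119.7  61.5  81.4] 210.23916446885215 687
base [509.8  60.8 378.  258.4  90. ] 7.7710993671062045 1453
tail [533. 222. 261.] [532.2 218.5  49.8  35.9  79.4] 189
mat [465.3 397.5 168.  118.8  10.8] 1624
scene cover [506.   39.6 124.6  64.3  81.1] 208.31820929129643 447
base [504.8  55.7 361.4 244.5  88.9] 10.043118520070331 1627
tail [537. 220. 258.] [534.3 218.5  43.6  40.1  75.7] 158
mat [467.7 396.1 167.6 133.4  12.6] 711
d in tool axes at final yaw [834.6 222.6 -98.7] rz -1.085 | at current yaw [ 586.3 -634.3  -98.7]
```

>>> {"fn": "apply_moves", "kwargs": {
  "rows": [
    [0, 0, -20, 0, 0, -0.179],
    [0, 0, -20, 0, 0, -0.179],
    [0, 0, -20, 0, 0, -0.179],
    [0, 0, -20, 0, 0, -0.179],
    [0, 0, -20, 0, 0, -0.179]
  ],
  "fingers": 0,
  "grip_force": 30
}}

```text
time: 2.42
tool_pos: [203.4, -564.4, 332.0]
tcp_rot: [180.0, 0.0, 71.4]
ft_force: [-0.0, 0.4, 0.0]
finger_gap: 0.0
grip_force: 0.0
```

>>> {"fn": "apply_moves", "kwargs": {
  "rows": [
    [0, 0, 0, 0, 0, -0.18],
    [59.3, 14.8, 0, 0, 0, 0],
    [59.3, 14.8, 0, 0, 0, 0],
    [59.3, 14.8, 0, 0, 0, 0],
    [59.3, 14.8, 0, 0, 0, 0]
  ]
}}

```text
time: 3.05
tool_pos: [297.8, -337.0, 331.4]
tcp_rot: [180.0, 0.0, 81.4]
ft_force: [1.4, 0.6, -0.4]
finger_gap: 0.2
grip_force: 0.0
```

>>> {"fn": "apply_moves", "kwargs": {
  "rows": [
    [59.3, 14.8, 0, 0, 0, 0],
    [59.3, 14.8, 0, 0, 0, 0],
    [59.3, 14.8, 0, 0, 0, 0],
    [59.3, 14.8, 0, 0, 0, 0],
    [59.3, 14.8, 0, 0, 0, 0]
  ]
}}

```text
time: 3.68
tool_pos: [415.3, -54.8, 331.7]
tcp_rot: [179.9, 0.0, 81.4]
ft_force: [0.6, -0.6, 0.7]
finger_gap: 0.0
grip_force: 0.0
```

>>> {"fn": "apply_moves", "kwargs": {
  "rows": [
    [59.3, 14.8, 0, 0, 0, 0],
    [59.3, 14.8, 0, 0, 0, 0],
    [59.3, 14.8, 0, 0, 0, 0],
    [59.3, 14.8, 0, 0, 0, 0],
    [59.3, 14.8, 0, 0, 0, 0]
  ]
}}

```text
time: 4.3
tool_pos: [532.9, 227.6, 331.5]
tcp_rot: [180.0, -0.0, 81.4]
ft_force: [0.8, -0.7, 0.4]
finger_gap: 0.2
grip_force: 0.0
```

>>> {"fn": "apply_moves", "kwargs": {
  "rows": [
    [0, 0, 31, 0, 0, 0],
    [0, 0, 31, 0, 0, 0],
    [3, 0, 10, 0, 0, 0],
    [3, 0, 10, 0, 0, 0],
    [2, 0, 10, 0, 0, 0]
  ]
}}

```text
time: 4.92
tool_pos: [534.3, 233.8, 240.5]
tcp_rot: [179.9, -0.1, 81.4]
ft_force: [0.7, 0.9, 2.2]
finger_gap: 0.4
grip_force: 1.0
```

>>> {"fn": "apply_moves", "kwargs": {
  "rows": [
    [2, 0, 10, 0, 0, 0],
    [1, 0, 10, 0, 0, 0],
    [0, 0, 10, 0, 0, 0],
    [-1, 0, 10, 0, 0, 0],
    [-2, 0, 10, 0, 0, 0]
  ]
}}

```text
time: 5.55
tool_pos: [534.2, 233.8, 191.8]
tcp_rot: [179.9, -0.1, 81.4]
ft_force: [-22.2, -1.3, 59.4]
finger_gap: -0.0
grip_force: 25.8
```

```bash
python3 - <<'E'
from h import *
p,d=snap("scene"); cv2.imwrite("pics/tail1.png",cv2.resize(p[100:280,230:470],None,fx=3,fy=3)[:,:,::-1])
E
```

```text
(no output)
```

View pics/tail1.png

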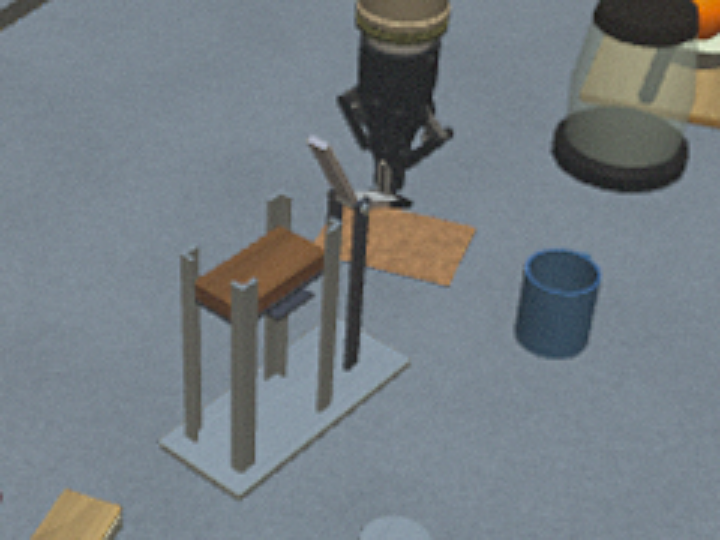

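The picture shows the bar tipped up at (330,170), with the tail pressed against its stop (59 N). Retract and measure the uncovered cover.

>>> {"fn": "apply_moves", "kwargs": {
  "rows": [
    [0, 0, -20, 0, 0, 0],
    [0, 0, -34, 0, 0, 0],
    [0, 0, -34, 0, 0, 0],
    [0, 0, -34, 0, 0, 0],
    [0, 0, -34, 0, 0, 0]
  ],
  "fingers": 85
}}

```text
time: 6.22
tool_pos: [533.1, 233.1, 345.9]
tcp_rot: [-179.9, 0.0, 81.4]
ft_force: [0.7, -0.1, 0.5]
finger_gap: 84.8
grip_force: 0.0
```

```bash
cat >> h.py <<'E'
def cover(c="top",zc=210,xy=(503.7,42),r=90):
    p,d=snap(c); P=pts(c,d,np.ones(d.shape,bool)); v,u=np.nonzero(d>0); h=cv2.cvtColor(p,cv2.COLOR_RGB2HSV)[v,u]
    m=(np.hypot(P[:,0]-xy[0],P[:,1]-xy[1])<r)&(abs(P[:,2]-zc)<7)&(h[:,1]>90)
    print(c,"cover",np.round(rect(P[m]),1),np.median(P[m,2]).round(1),m.sum())
E
python3 - <<'E'
from h import *
cover("top"); cover("scene")
p,d=snap("top")
for n in ("dispenser","lift_top","bar_tip","cover_mid","pivot"):
    print(n,[(np.round(x["xyz"],1).tolist(),round(x["confidence"],2)) for x in models.place_of(n,"top")[:2]])
P=pts("top",d,np.ones(d.shape,bool)); 
a=np.radians(81.4); e=np.array([np.cos(a),np.sin(a)]); n=np.array([-e[1],e[0]])
q=P[:,:2]-[503.7,42]; L=q@e; S=q@n
m=(abs(L)<90)&(abs(S)<60)&(P[:,2]>225)&(P[:,2]<246); print("posts L,S extents",L[m].min(),L[m].max(),S[m].min(),S[m].max(),m.sum())
m=(L>50)&(L<130)&(abs(S)<25)&(P[:,2]>250)&(P[:,2]<325);print("bar up z max",P[m,2].max() if m.any() else None)
go(503.7,42,350,81.4)
E
```

```text
top cover [503.8  40.7 119.5  61.6  81.1] 210.2 800
scene cover [504.9  39.4 123.   64.4  80.9] 208.3 524
dispenser [([507.0, 43.4, 5.7], 0.9)]
lift_top [([501.5, 40.2, 188.4], 0.5), ([465.9, 399.7, 3.4], 0.16)]
bar_tip [([515.3, 119.7, 310.4], 0.68)]
cover_mid [([504.0, 41.4, 200.0], 0.84)]
pivot [([503.7, 45.7, 1.7], 0.71), ([521.7, 166.1, 215.7], 0.56)]
posts L,S extents -68.0332019715754 68.42103735799624 -37.21941896447887 40.685289215997656 75
bar up z max 313.62279514505514
d in tool axes at final yaw [-193.3   -0.3   -6.6] rz 0.0 | at current yaw [-193.3   -0.3   -6.6]
```

>>> {"fn": "apply_moves", "kwargs": {
  "rows": [
    [-48.3, 0, 0, 0, 0, 0],
    [-48.3, 0, 0, 0, 0, 0],
    [-48.3, 0, 0, 0, 0, 0],
    [-49.2, 0, 0, 0, 0, 0],
    [0, 0, 40, 0, 0, 0]
  ]
}}

```text
time: 7.25
tool_pos: [505.7, 38.3, 307.5]
tcp_rot: [179.7, 0.0, 81.2]
ft_force: [1.0, 1.2, 0.4]
finger_gap: 85.2
grip_force: 0.0
```

>>> {"fn": "apply_moves", "kwargs": {
  "rows": [
    [0, 0, 35, 0, 0, 0],
    [0, 0, 35, 0, 0, 0],
    [0, 0, 24, 0, 0, 0],
    [0, 0, 16, 0, 0, 0],
    [0, 0, 15, 0, 0, 0]
  ]
}}

```text
time: 7.88
tool_pos: [504.4, 41.4, 179.5]
tcp_rot: [-180.0, 0.0, 81.4]
ft_force: [-0.6, -0.4, 1.8]
finger_gap: 85.0
grip_force: 0.0
```

>>> {"fn": "apply_moves", "kwargs": {
  "rows": [
    [0, 0, 0, 0, 0, 0],
    [0, 0, 0, 0, 0, 0],
    [0, 0, 0, 0, 0, 0],
    [0, 0, 0, 0, 0, 0],
    [0, 0, 0, 0, 0, 0]
  ],
  "fingers": 50,
  "grip_force": 40
}}

```text
time: 8.5
tool_pos: [504.2, 41.5, 180.8]
tcp_rot: [-180.0, 0.0, 81.4]
ft_force: [-5.2, 0.4, 0.8]
finger_gap: 60.2
grip_force: 43.9
```

```bash
python3 - <<'E'
from h import *
p,d=snap("scene"); cv2.imwrite("pics/grip1.png",cv2.resize(p[80:260,250:430],None,fx=3,fy=3)[:,:,::-1])
print(sense()["tool_pos"],sense()["finger_gap"],sense()["ft_force"])
E
```

```text
[504.15412982  41.4918703  180.83035982] 60.42966229491349 [-5.4618714  0.3425297  0.3475661]
```

View pics/grip1.png

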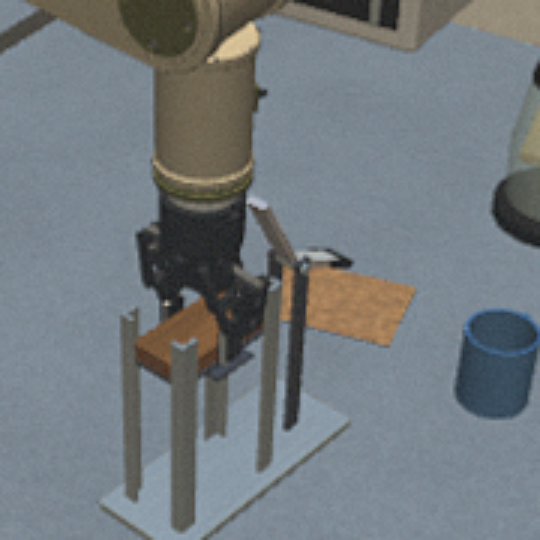

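Cover gripped (gap 60, cover at about (215,325) between the fingers). Lift it and carry it to the mat.

>>> {"fn": "apply_moves", "kwargs": {
  "rows": [
    [0, 0, -14, 0, 0, 0],
    [0, 0, -39, 0, 0, 0],
    [0, 0, -39, 0, 0, 0],
    [0, 0, -39, 0, 0, 0],
    [0, 0, -39, 0, 0, 0]
  ]
}}

```text
time: 9.18
tool_pos: [504.9, 41.4, 352.8]
tcp_rot: [179.9, -0.0, 81.4]
ft_force: [0.3, -0.4, -2.8]
finger_gap: 59.1
grip_force: 58.4
```

>>> {"fn": "apply_moves", "kwargs": {
  "rows": [
    [57.7, -15.1, 0, 0, 0, 0],
    [57.7, -15.1, 0, 0, 0, 0],
    [57.7, -15.1, 0, 0, 0, 0],
    [57.7, -15.1, 0, 0, 0, 0],
    [57.7, -15.1, 0, 0, 0, 0]
  ]
}}

```text
time: 9.8
tool_pos: [472.9, 340.1, 351.6]
tcp_rot: [179.9, -0.1, 81.4]
ft_force: [1.5, -0.8, -1.5]
finger_gap: 59.4
grip_force: 58.5
```

>>> {"fn": "apply_moves", "kwargs": {
  "rows": [
    [57.7, -15.1, 0, 0, 0, 0],
    [0, 0, 62, 0, 0, 0],
    [0, 0, 62, 0, 0, 0],
    [0, 0, 62, 0, 0, 0],
    [0, 0, 62, 0, 0, 0]
  ]
}}

```text
time: 10.42
tool_pos: [467.3, 397.9, 101.5]
tcp_rot: [179.9, -0.1, 81.4]
ft_force: [1.0, 0.5, -2.2]
finger_gap: 59.2
grip_force: 58.5
```

>>> {"fn": "apply_moves", "kwargs": {
  "rows": [
    [0, 0, 45, 0, 0, 0],
    [0, 0, 25, 0, 0, 0],
    [0, 0, 12, 0, 0, 0],
    [0, 0, 5, 0, 0, 0],
    [0, 0, 3, 0, 0, 0]
  ]
}}

```text
time: 11.05
tool_pos: [467.7, 398.0, 13.7]
tcp_rot: [179.9, -0.1, 81.4]
ft_force: [-0.5, 0.3, -2.0]
finger_gap: 59.3
grip_force: 58.4
```

>>> {"fn": "apply_moves", "kwargs": {
  "rows": [
    [0, 0, 2, 0, 0, 0],
    [0, 0, 2, 0, 0, 0],
    [0, 0, 2, 0, 0, 0],
    [0, 0, 1, 0, 0, 0],
    [0, 0, 0, 0, 0, 0]
  ]
}}

```text
time: 11.68
tool_pos: [466.6, 397.2, 5.2]
tcp_rot: [-180.0, 0.0, 81.4]
ft_force: [0.8, 0.8, -0.7]
finger_gap: 59.1
grip_force: 58.4
```

>>> {"fn": "apply_moves", "kwargs": {
  "rows": [
    [0, 0, 2, 0, 0, 0],
    [0, 0, 2, 0, 0, 0],
    [0, 0, 1, 0, 0, 0],
    [0, 0, 0, 0, 0, 0],
    [0, 0, 0, 0, 0, 0]
  ]
}}

```text
time: 12.3
tool_pos: [466.7, 397.3, 0.3]
tcp_rot: [180.0, -0.0, 81.4]
ft_force: [0.6, -0.2, -1.4]
finger_gap: 59.1
grip_force: 58.4
```

>>> {"fn": "apply_moves", "kwargs": {
  "rows": [
    [0, 0, 1, 0, 0, 0],
    [0, 0, 1, 0, 0, 0],
    [0, 0, 1, 0, 0, 0],
    [0, 0, 0, 0, 0, 0],
    [0, 0, 0, 0, 0, 0]
  ]
}}

```text
time: 12.92
tool_pos: [466.9, 397.4, -0.7]
tcp_rot: [180.0, -0.0, 81.4]
ft_force: [-7.7, -6.0, 15.5]
finger_gap: 59.1
grip_force: 68.1
```

>>> {"fn": "apply_moves", "kwargs": {
  "rows": [
    [0, 0, 1, 0, 0, 0],
    [0, 0, 0, 0, 0, 0],
    [0, 0, 0, 0, 0, 0],
    [0, 0, 0, 0, 0, 0],
    [0, 0, 0, 0, 0, 0]
  ]
}}

```text
time: 13.55
tool_pos: [466.9, 397.4, -0.8]
tcp_rot: [180.0, 0.0, 81.4]
ft_force: [-10.1, -8.7, 23.8]
finger_gap: 59.1
grip_force: 72.8
```

>>> {"fn": "apply_moves", "kwargs": {
  "rows": [
    [0, 0, -3, 0, 0, 0],
    [0, 0, 0, 0, 0, 0],
    [0, 0, 0, 0, 0, 0],
    [0, 0, -5, 0, 0, 0],
    [0, 0, -40, 0, 0, 0]
  ],
  "fingers": 85
}}

```text
time: 14.18
tool_pos: [464.1, 395.4, 41.2]
tcp_rot: [-179.7, 0.3, 81.4]
ft_force: [0.4, 0.5, 0.3]
finger_gap: 85.2
grip_force: 0.0
```

>>> {"fn": "apply_moves", "kwargs": {
  "rows": [
    [0, 0, -61, 0, 0, 0],
    [0, 0, -61, 0, 0, 0],
    [0, 0, -61, 0, 0, 0],
    [0, 0, -61, 0, 0, 0],
    [0, 0, -61, 0, 0, 0]
  ]
}}

```text
time: 14.8
tool_pos: [466.4, 397.1, 351.6]
tcp_rot: [180.0, -0.0, 81.4]
ft_force: [0.7, 0.4, -1.5]
finger_gap: 85.1
grip_force: 0.0
```

>>> {"fn": "apply_moves", "kwargs": {
  "rows": [
    [0, 0, 0, 0, 0, -0.17],
    [0, 0, 0, 0, 0, -0.17],
    [-58.5, -13.2, 0, 0, 0, 0],
    [-58.5, -13.2, 0, 0, 0, 0],
    [-58.5, -13.2, 0, 0, 0, 0]
  ]
}}

```text
time: 15.42
tool_pos: [460.5, 215.9, 349.3]
tcp_rot: [180.0, 0.0, 100.9]
ft_force: [1.1, 0.3, 0.0]
finger_gap: 84.9
grip_force: 0.0
```

```bash
python3 - <<'E'
from h import *
print(sense()["tool_pos"],sense()["tcp_rot"])
cover("top",24,(467,397),110)
print(*blobs("top",wood=False),sep="\n")
p,d=snap("top","t2")
E
```

```text
[460.52659264 215.85773806 349.32345453] [1.79988190e+02 8.98882858e-03 1.00923148e+02]
top cover [430.5 357.2  31.4   6.6  79.7] 23.6 16
([596.0, -186.4, 120.3, 59.6, -39.1], 28.3, 616)
([455.9, -363.9, 122.0, 60.0, 80.9], 28.3, 639)
([447.4, -202.9, 120.6, 59.7, -79.0], 28.4, 634)
([304.6, -223.2, 117.8, 61.2, 21.5], 28.4, 630)
```

View pics/t2.png

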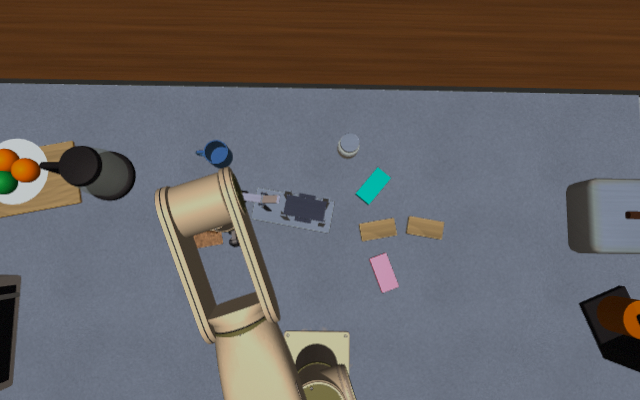

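The cover is on the mat (mostly hidden by the arm). Boxes are unchanged at (378,229) and (425,228), and the space formerly hidden by the arm is empty, so there are two boxes. On to the first box.

>>> {"fn": "apply_moves", "kwargs": {
  "rows": [
    [-58.5, -13.2, 0, 0, 0, 0],
    [-58.5, -13.2, 0, 0, 0, 0],
    [-58.5, -13.2, 0, 0, 0, 0],
    [-58.5, -13.2, 0, 0, 0, 0],
    [-58.5, -13.2, 0, 0, 0, 0]
  ]
}}

```text
time: 16.2
tool_pos: [451.6, -83.1, 349.6]
tcp_rot: [179.9, -0.0, 101.0]
ft_force: [0.9, 0.1, -1.1]
finger_gap: 85.0
grip_force: 0.0
```

>>> {"fn": "apply_moves", "kwargs": {
  "rows": [
    [-58.5, -13.2, 0, 0, 0, 0],
    [-58.0, -12.8, 0, 0, 0, 0],
    [0, 0, 62, 0, 0, 0],
    [0, 0, 62, 0, 0, 0],
    [0, 0, 62, 0, 0, 0]
  ]
}}

```text
time: 16.82
tool_pos: [448.5, -201.0, 161.7]
tcp_rot: [179.9, 0.0, 100.9]
ft_force: [-0.1, -0.4, -0.6]
finger_gap: 84.8
grip_force: 0.0
```

>>> {"fn": "apply_moves", "kwargs": {
  "rows": [
    [0, 0, 60, 0, 0, 0],
    [0, 0, 40, 0, 0, 0],
    [0, 0, 0, 0, 0, 0],
    [0, 0, 0, 0, 0, 0],
    [0, 0, 0, 0, 0, 0]
  ]
}}

```text
time: 17.45
tool_pos: [449.9, -202.4, 66.0]
tcp_rot: [179.8, 0.2, 100.9]
ft_force: [0.3, 0.1, 0.1]
finger_gap: 85.1
grip_force: 0.0
```

```bash
python3 - <<'E'
from h import *
s=sense();print(s["tool_pos"],s["tcp_rot"])
cover("top",24,(467,397),110)
print(*blobs("scene"),sep="\n")
go(447.5,-202.8,-2,101)
E
```

```text
[ 449.8840458  -202.4402266    66.04813607] [1.79802765e+02 1.66091500e-01 1.00904728e+02]
top cover [463.8 395.7 120.4  59.9  80.6] 23.8 616
([450.8, -203.1, 123.1, 62.6, -78.5], 26.4, 717)
([460.2, -363.3, 120.0, 61.9, 81.1], 26.9, 987)
d in tool axes at final yaw [-0.1 -1.9 67.4] rz -0.002 | at current yaw [-0.1 -1.9 67.4]
```

>>> {"fn": "apply_moves", "kwargs": {
  "rows": [
    [0, -1, 35, 0, 0, 0],
    [0, 0, 20, 0, 0, 0],
    [0, 0, 7, 0, 0, 0],
    [0, 0, 0, 0, 0, 0],
    [0, 0, 0, 0, 0, 0]
  ]
}}

```text
time: 18.18
tool_pos: [447.8, -202.3, 2.6]
tcp_rot: [179.9, 0.1, 100.9]
ft_force: [-0.1, 0.2, 0.5]
finger_gap: 84.6
grip_force: 0.0
```

>>> {"fn": "apply_moves", "kwargs": {
  "rows": [
    [0, 0, 3.5, 0, 0, 0],
    [0, 0, 0, 0, 0, 0],
    [0, 0, 0, 0, 0, 0],
    [0, 0, 0, 0, 0, 0],
    [0, 0, 0, 0, 0, 0]
  ],
  "fingers": 50,
  "grip_force": 50
}}

```text
time: 18.8
tool_pos: [447.4, -202.0, -1.6]
tcp_rot: [179.9, 0.0, 100.9]
ft_force: [0.8, 0.6, 5.7]
finger_gap: 59.3
grip_force: 54.9
```

>>> {"fn": "apply_moves", "kwargs": {
  "rows": [
    [0, 0, 0, 0, 0, 0],
    [0, 0, -20, 0, 0, 0],
    [0, 0, -30, 0, 0, 0],
    [0, 0, 0, 0, 0, 0],
    [0, 0, 0, 0, 0, 0]
  ]
}}

```text
time: 19.42
tool_pos: [446.0, -201.3, 46.5]
tcp_rot: [-179.9, -0.1, 100.9]
ft_force: [-0.2, 0.4, -2.6]
finger_gap: 59.2
grip_force: 55.0
```

```bash
python3 - <<'E'
from h import *
s=sense();print(s["tool_pos"],s["tcp_rot"],s["ft_force"],s["finger_gap"])
print(*blobs("scene",60,100,xlo=350,xhi=560,ylo=-320,yhi=-80),sep="\n")
p,d=snap("scene"); cv2.imwrite("pics/box1.png",cv2.resize(p[180:360,150:390],None,fx=3,fy=3)[:,:,::-1])
E
```

```text
[ 446.02811127 -201.29573662   46.50332666] [-1.79927701e+02 -5.99938231e-02  1.00887023e+02] [-0.15545902  0.35571808 -2.59958317] 59.21909812715723
([447.9, -220.1, 86.9, 65.7, -78.2], 74.5, 528)
```

View pics/box1.png

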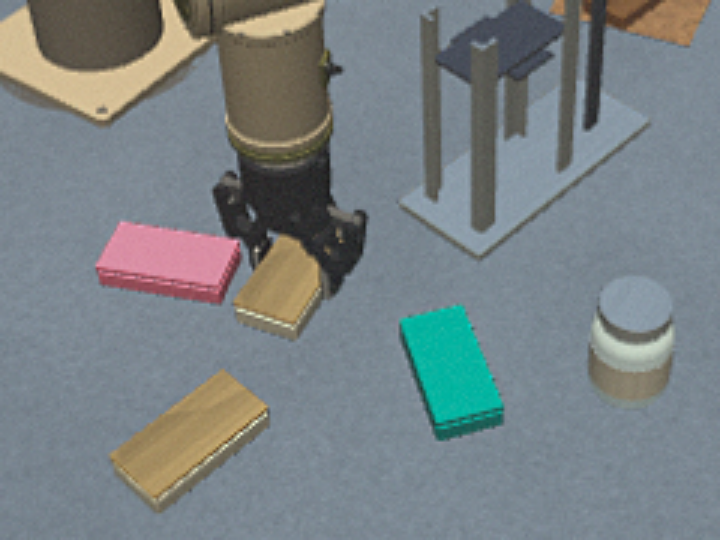

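Box held level at (285,285) in the crop; the look-alikes are untouched. Carry it to the well.

>>> {"fn": "apply_moves", "kwargs": {
  "rows": [
    [0, 0, -61, 0, 0, 0],
    [0, 0, -61, 0, 0, 0],
    [0, 0, -61, 0, 0, 0],
    [0, 0, -61, 0, 0, 0],
    [0, 0, -61, 0, 0, 0]
  ]
}}

```text
time: 20.15
tool_pos: [446.4, -201.5, 353.3]
tcp_rot: [-179.9, -0.1, 100.9]
ft_force: [0.9, -0.9, -2.9]
finger_gap: 59.4
grip_force: 56.4
```

>>> {"fn": "apply_moves", "kwargs": {
  "rows": [
    [0, 0, 0, 0, 0, 0.17],
    [0, 0, 0, 0, 0, 0.17],
    [49.9, 4.1, 0, 0, 0, 0],
    [49.9, 4.1, 0, 0, 0, 0],
    [49.9, 4.1, 0, 0, 0, 0]
  ]
}}

```text
time: 20.78
tool_pos: [481.3, -54.2, 351.2]
tcp_rot: [-179.9, -0.0, 81.4]
ft_force: [-0.4, 0.4, -2.9]
finger_gap: 59.3
grip_force: 56.4
```

>>> {"fn": "apply_moves", "kwargs": {
  "rows": [
    [49.9, 4.1, 0, 0, 0, 0],
    [49.9, 4.1, 0, 0, 0, 0],
    [0, 0, 0, 0, 0, 0],
    [0, 0, 0, 0, 0, 0],
    [0, 0, 0, 0, 0, 0]
  ]
}}

```text
time: 21.4
tool_pos: [504.3, 40.8, 352.3]
tcp_rot: [-180.0, 0.0, 81.3]
ft_force: [1.1, -1.2, -2.4]
finger_gap: 59.0
grip_force: 56.4
```

```bash
python3 - <<'E'
from h import *
s=sense();print(s["tool_pos"],s["tcp_rot"],s["ft_force"],s["finger_gap"])
go(503.7,42,190,81.4)
E
```

```text
[504.27261806  40.82043508 352.27279277] [-1.79954700e+02  2.37302304e-02  8.13208735e+01] [ 1.07284843 -1.18228866 -2.4072826 ] 58.95193986792669
d in tool axes at final yaw [  1.1  -0.7 162.3] rz -0.001 | at current yaw [  1.1  -0.7 162.3]
```

>>> {"fn": "apply_moves", "kwargs": {
  "rows": [
    [1, -0.5, 45, 0, 0, 0],
    [0, 0, 35, 0, 0, 0],
    [0, 0, 20, 0, 0, 0],
    [0, 0, 10, 0, 0, 0],
    [0, 0, 5, 0, 0, 0]
  ]
}}

```text
time: 22.02
tool_pos: [504.5, 42.6, 238.4]
tcp_rot: [179.9, -0.0, 81.4]
ft_force: [-0.6, 0.3, -2.2]
finger_gap: 59.5
grip_force: 56.3
```

>>> {"fn": "apply_moves", "kwargs": {
  "rows": [
    [0, 0, 12, 0, 0, 0],
    [0, 0, 12, 0, 0, 0],
    [0, 0, 10, 0, 0, 0],
    [0, 0, 8, 0, 0, 0],
    [0, 0, 4, 0, 0, 0]
  ]
}}

```text
time: 22.65
tool_pos: [503.8, 43.0, 191.1]
tcp_rot: [-180.0, 0.0, 81.4]
ft_force: [-0.2, 0.3, -1.4]
finger_gap: 59.2
grip_force: 56.3
```

>>> {"fn": "apply_moves", "kwargs": {
  "rows": [
    [0, 0, 2, 0, 0, 0],
    [0, 0, 2, 0, 0, 0],
    [0, 0, 0, 0, 0, 0],
    [0, 0, 0, 0, 0, 0],
    [0, 0, 0, 0, 0, 0]
  ]
}}

```text
time: 23.28
tool_pos: [504.3, 43.0, 188.2]
tcp_rot: [180.0, -0.0, 81.4]
ft_force: [-0.8, -0.3, -0.4]
finger_gap: 58.8
grip_force: 56.8
```

>>> {"fn": "apply_moves", "kwargs": {
  "rows": [
    [0, 0, 0, 0, 0, 0],
    [0, 0, 0, 0, 0, 0],
    [0, 0, 0, 0, 0, 0],
    [0, 0, 0, 0, 0, 0],
    [0, 0, -20, 0, 0, 0]
  ],
  "fingers": 85
}}

```text
time: 23.9
tool_pos: [502.8, 43.0, 206.2]
tcp_rot: [-179.8, 0.0, 81.4]
ft_force: [-0.1, 0.5, 0.3]
finger_gap: 85.1
grip_force: 0.0
```

>>> {"fn": "apply_moves", "kwargs": {
  "rows": [
    [0, 0, -35, 0, 0, 0],
    [0, 0, -35, 0, 0, 0],
    [0, 0, -35, 0, 0, 0],
    [0, 0, -35, 0, 0, 0],
    [0, 0, 0, 0, 0, 0]
  ]
}}

```text
time: 24.52
tool_pos: [505.4, 42.9, 351.5]
tcp_rot: [179.6, -0.0, 81.4]
ft_force: [-0.3, 0.1, 0.1]
finger_gap: 85.0
grip_force: 0.0
```

>>> {"fn": "apply_moves", "kwargs": {
  "rows": [
    [-58.3, 1.9, 0, 0, 0, 0],
    [-58.3, 1.9, 0, 0, 0, 0],
    [-58.3, 1.9, 0, 0, 0, 0],
    [-58.3, 1.9, 0, 0, 0, 0],
    [-58.3, 1.9, 0, 0, 0, 0]
  ]
}}

```text
time: 25.15
tool_pos: [469.1, -248.3, 346.5]
tcp_rot: [-179.9, -0.0, 81.4]
ft_force: [-0.0, -0.6, -1.1]
finger_gap: 84.8
grip_force: 0.0
```

```bash
python3 - <<'E'
from h import *
s=sense();print(s["tool_pos"],s["tcp_rot"])
cover("top",24,(467,397),110)
print(*blobs("scene"),*blobs("top"),sep="\n")
for c in("top","scene"):print(*blobs(c,205,222,xlo=420,xhi=580,ylo=-50,yhi=140),sep="\n")
p,d=snap("scene"); cv2.imwrite("pics/st1.png",cv2.resize(p[120:360,150:450],None,fx=2.5,fy=2.5)[:,:,::-1])
go(456.1,-363.6,60,81)
E
```

```text
[ 469.08319018 -248.30636977  346.51370551] [-1.79933830e+02 -4.10405852e-02  8.14091647e+01]
top cover [463.9 396.2 121.   59.9  80.5] 24.2 614
([459.9, -363.0, 121.7, 63.4, 80.3], 27.0, 990)
([433.0, -396.4, 48.5, 22.4, 85.8], 28.4, 81)
([501.8, 41.7, 119.9, 59.5, 81.7], 216.2, 810)
([503.1, 44.5, 130.6, 69.1, 78.9], 214.2, 542)
d in tool axes at final yaw [-118.4    4.8  287. ] rz 0.007 | at current yaw [-118.4    3.9  287. ]
```

View pics/st1.png

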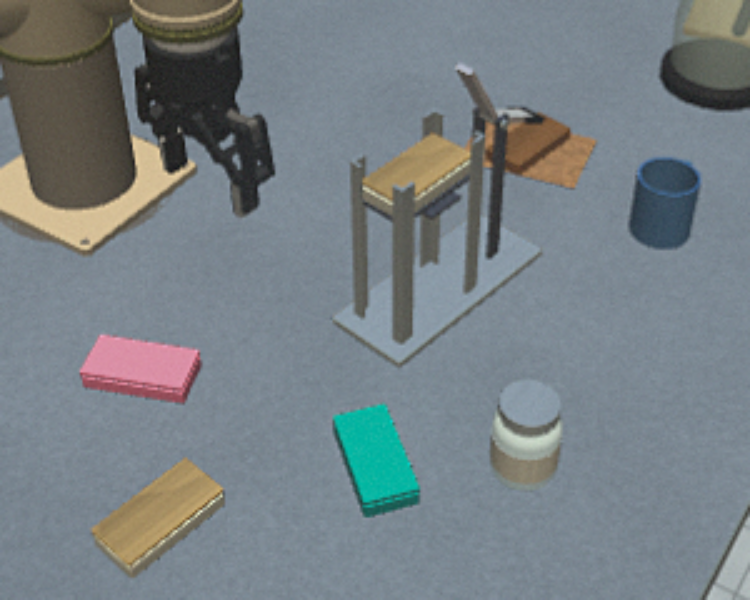

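Box 1 lies flat in the well at (420,170), the cover sits on the mat at (535,140), and the bar is up. Second box at (160,515).

>>> {"fn": "apply_moves", "kwargs": {
  "rows": [
    [-59.2, 2.2, 0, 0, 0, 0.007],
    [-59.2, 2.2, 0, 0, 0, 0],
    [0, 0, 62, 0, 0, 0],
    [0, 0, 62, 0, 0, 0],
    [0, 0, 62, 0, 0, 0]
  ]
}}

```text
time: 26.08
tool_pos: [456.9, -362.9, 160.1]
tcp_rot: [180.0, 0.0, 81.1]
ft_force: [1.2, -0.2, -0.1]
finger_gap: 85.1
grip_force: 0.0
```

>>> {"fn": "apply_moves", "kwargs": {
  "rows": [
    [0, 0, 62, 0, 0, 0],
    [0, 0, 40, 0, 0, 0],
    [0, 0, 20, 0, 0, 0],
    [0, 0, 10, 0, 0, 0],
    [0, 0, 0, 0, 0, 0]
  ]
}}

```text
time: 26.7
tool_pos: [456.9, -364.5, 30.7]
tcp_rot: [179.9, 0.0, 81.0]
ft_force: [0.1, -0.1, 0.4]
finger_gap: 85.1
grip_force: 0.0
```

```bash
python3 - <<'E'
from h import *
s=sense();print(s["tool_pos"],s["tcp_rot"])
go(456.1,-363.6,-1.5,81)
E
```

```text
[ 456.94760884 -364.53796585   30.71959095] [1.79939609e+02 3.99846095e-02 8.10418009e+01]
d in tool axes at final yaw [ 0.8 -1.  32.2] rz 0.001 | at current yaw [ 0.8 -1.  32.2]
```

>>> {"fn": "apply_moves", "kwargs": {
  "rows": [
    [0.5, -0.5, 20, 0, 0, 0],
    [0, 0, 8, 0, 0, 0],
    [0, 0, 2, 0, 0, 0],
    [0, 0, 0, 0, 0, 0],
    [0, 0, 0, 0, 0, 0]
  ]
}}

```text
time: 27.32
tool_pos: [456.0, -364.1, 0.3]
tcp_rot: [180.0, 0.0, 81.0]
ft_force: [0.5, 0.5, -0.3]
finger_gap: 84.8
grip_force: 0.0
```

>>> {"fn": "apply_moves", "kwargs": {
  "rows": [
    [0, 0, 1, 0, 0, 0],
    [0, 0, 0, 0, 0, 0],
    [0, 0, 0, 0, 0, 0],
    [0, 0, 0, 0, 0, 0],
    [0, 0, 0, 0, 0, 0]
  ],
  "fingers": 50,
  "grip_force": 50
}}

```text
time: 27.95
tool_pos: [456.1, -364.2, -0.7]
tcp_rot: [180.0, 0.0, 81.0]
ft_force: [1.2, -0.5, 5.2]
finger_gap: 59.0
grip_force: 55.6
```

>>> {"fn": "apply_moves", "kwargs": {
  "rows": [
    [0, 0, 0, 0, 0, 0],
    [0, 0, -20, 0, 0, 0],
    [0, 0, -30, 0, 0, 0],
    [0, 0, 0, 0, 0, 0],
    [0, 0, 0, 0, 0, 0]
  ]
}}

```text
time: 28.58
tool_pos: [455.3, -363.5, 48.2]
tcp_rot: [-180.0, -0.0, 81.0]
ft_force: [-1.0, -0.5, -3.0]
finger_gap: 59.2
grip_force: 55.1
```

```bash
python3 - <<'E'
from h import *
s=sense();print(s["tool_pos"],s["tcp_rot"],s["ft_force"],s["finger_gap"])
print(*blobs("scene",60,100,xlo=350,xhi=560,ylo=-470,yhi=-250),sep="\n")
cover("top",24,(467,397),110)
print(*blobs("top",205,222,xlo=420,xhi=580,ylo=-50,yhi=140),sep="\n")
go(503.5,42,350,81.4)
E
```

```text
[ 455.28678116 -363.46092794   48.17053714] [-1.79962025e+02 -2.29930767e-02  8.10009578e+01] [-0.95969878 -0.46928171 -3.044227  ] 59.18636613659587
([467.1, -313.6, 62.6, 24.5, -17.9], 75.6, 129)
([450.0, -390.4, 66.7, 63.4, -10.0], 75.6, 524)
top cover [463.7 396.1 122.1  59.8  80.7] 24.6 615
([501.8, 41.8, 119.7, 59.8, 81.1], 216.1, 811)
d in tool axes at final yaw [ 407.7  -12.4 -302.8] rz -0.007 | at current yaw [ 407.6  -15.2 -302.8]
```

>>> {"fn": "apply_moves", "kwargs": {
  "rows": [
    [0, 0, -60.5, 0, 0, -0.007],
    [0, 0, -60.5, 0, 0, 0],
    [0, 0, -60.5, 0, 0, 0],
    [0, 0, -60.5, 0, 0, 0],
    [0, 0, -60.5, 0, 0, 0]
  ]
}}

```text
time: 29.35
tool_pos: [455.4, -363.4, 352.1]
tcp_rot: [-179.9, -0.1, 81.4]
ft_force: [0.2, -0.7, -2.3]
finger_gap: 59.0
grip_force: 56.2
```

>>> {"fn": "apply_moves", "kwargs": {
  "rows": [
    [58.2, -1.8, 0, 0, 0, 0],
    [58.2, -1.8, 0, 0, 0, 0],
    [58.2, -1.8, 0, 0, 0, 0],
    [58.2, -1.8, 0, 0, 0, 0],
    [58.2, -1.8, 0, 0, 0, 0]
  ]
}}

```text
time: 29.98
tool_pos: [490.0, -72.9, 350.2]
tcp_rot: [-179.9, -0.0, 81.4]
ft_force: [0.7, 0.3, -2.2]
finger_gap: 59.1
grip_force: 56.1
```

>>> {"fn": "apply_moves", "kwargs": {
  "rows": [
    [58.2, -1.8, 0, 0, 0, 0],
    [58.2, -1.8, 0, 0, 0, 0],
    [0, 0, 0, 0, 0, 0],
    [0, 0, 0, 0, 0, 0],
    [0, 0, 0, 0, 0, 0]
  ]
}}

```text
time: 30.6
tool_pos: [504.1, 39.7, 350.9]
tcp_rot: [-180.0, 0.0, 81.3]
ft_force: [0.8, -0.7, -2.2]
finger_gap: 58.9
grip_force: 56.1
```

```bash
python3 - <<'E'
from h import *
s=sense();print(s["tool_pos"],s["tcp_rot"],s["ft_force"],s["finger_gap"])
go(503.2,42,214,81.4)
E
```

```text
[504.07491416  39.72669476 350.86527544] [-1.79960567e+02  2.47202401e-02  8.13082364e+01] [ 0.83893452 -0.71019502 -2.22837555] 58.926804344456706
d in tool axes at final yaw [  2.1  -1.2 136.9] rz -0.002 | at current yaw [  2.1  -1.2 136.9]
```

>>> {"fn": "apply_moves", "kwargs": {
  "rows": [
    [1.2, -0.8, 45, 0, 0, 0],
    [0, 0, 35, 0, 0, 0],
    [0, 0, 20, 0, 0, 0],
    [0, 0, 10, 0, 0, 0],
    [0, 0, 5, 0, 0, 0]
  ]
}}

```text
time: 31.22
tool_pos: [503.9, 41.9, 236.8]
tcp_rot: [179.9, -0.0, 81.4]
ft_force: [0.2, 0.1, -2.3]
finger_gap: 59.0
grip_force: 56.0
```

>>> {"fn": "apply_moves", "kwargs": {
  "rows": [
    [0, 0, 8, 0, 0, 0],
    [0, 0, 8, 0, 0, 0],
    [0, 0, 3, 0, 0, 0],
    [0, 0, 2, 0, 0, 0],
    [0, 0, 0, 0, 0, 0]
  ]
}}

```text
time: 31.85
tool_pos: [503.6, 42.3, 215.4]
tcp_rot: [180.0, -0.0, 81.4]
ft_force: [0.3, 0.1, -2.7]
finger_gap: 59.2
grip_force: 56.2
```

>>> {"fn": "apply_moves", "kwargs": {
  "rows": [
    [0, 0, 2, 0, 0, 0],
    [0, 0, 2, 0, 0, 0],
    [0, 0, 2, 0, 0, 0],
    [0, 0, 0, 0, 0, 0],
    [0, 0, 0, 0, 0, 0]
  ]
}}

```text
time: 32.48
tool_pos: [503.4, 42.2, 209.2]
tcp_rot: [-180.0, 0.0, 81.4]
ft_force: [0.6, 0.1, -2.7]
finger_gap: 58.8
grip_force: 56.3
```

>>> {"fn": "apply_moves", "kwargs": {
  "rows": [
    [0, 0, 4, 0, 0, 0],
    [0, 0, 0, 0, 0, 0],
    [0, 0, 0, 0, 0, 0],
    [0, 0, 0, 0, 0, 0],
    [0, 0, 0, 0, 0, 0]
  ]
}}

```text
time: 33.1
tool_pos: [503.5, 42.2, 205.3]
tcp_rot: [-180.0, -0.0, 81.4]
ft_force: [-0.5, 0.4, -2.2]
finger_gap: 59.4
grip_force: 56.3
```

>>> {"fn": "apply_moves", "kwargs": {
  "rows": [
    [0, 0, 0, 0, 0, 0],
    [0, 0, 0, 0, 0, 0],
    [0, 0, 0, 0, 0, 0],
    [0, 0, 0, 0, 0, 0],
    [0, 0, -20, 0, 0, 0]
  ],
  "fingers": 85
}}

```text
time: 33.72
tool_pos: [502.3, 42.2, 224.3]
tcp_rot: [-179.8, 0.0, 81.4]
ft_force: [0.5, -0.2, 0.2]
finger_gap: 85.0
grip_force: 0.0
```

>>> {"fn": "apply_moves", "kwargs": {
  "rows": [
    [0, 0, -35, 0, 0, 0],
    [0, 0, -35, 0, 0, 0],
    [0, 0, -35, 0, 0, 0],
    [0, 0, -20, 0, 0, 0],
    [0, 0, 0, 0, 0, 0]
  ]
}}

```text
time: 34.35
tool_pos: [504.5, 42.2, 353.7]
tcp_rot: [179.7, -0.0, 81.4]
ft_force: [0.2, -0.9, -0.3]
finger_gap: 84.9
grip_force: 0.0
```

>>> {"fn": "apply_moves", "kwargs": {
  "rows": [
    [0, -30, 0, 0, 0, 0],
    [0, -55, 0, 0, 0, 0],
    [0, -30, 0, 0, 0, 0],
    [0, 0, 0, 0, 0, 0],
    [0, 0, 0, 0, 0, 0]
  ]
}}

```text
time: 34.98
tool_pos: [390.0, 59.3, 349.9]
tcp_rot: [180.0, 0.0, 81.4]
ft_force: [0.7, -0.2, -0.4]
finger_gap: 84.9
grip_force: 0.0
```

```bash
python3 - <<'E'
from h import *
s=sense();print(s["tool_pos"],s["tcp_rot"])
for c in("top","scene"):
  cover(c,24,(467,397),110)
  print(*blobs(c,195,235,xlo=420,xhi=580,ylo=-50,yhi=140),sep="\n"); print(*blobs(c),sep="\n")
p,d=snap("scene"); cv2.imwrite("pics/st2.png",cv2.resize(p[100:300,230:430],None,fx=3,fy=3)[:,:,::-1])
go(463.8,396.2,350,80.6)
E
```

```text
[390.02681138  59.332069   349.9307663 ] [1.79998570e+02 4.56981942e-03 8.14087925e+01]
top cover [463.9 396.5 121.7  59.9  80.6] 24.2 624
([501.6, 43.4, 123.0, 62.1, 84.0], 216.7, 808)

scene cover [468.6 394.8 128.7  64.9  79.3] 22.1 309
([503.1, 44.6, 128.1, 68.8, 77.5], 214.9, 541)

d in tool axes at final yaw [344.4  17.7   0. ] rz 0.014 | at current yaw [344.2  22.5   0. ]
```

View pics/st2.png

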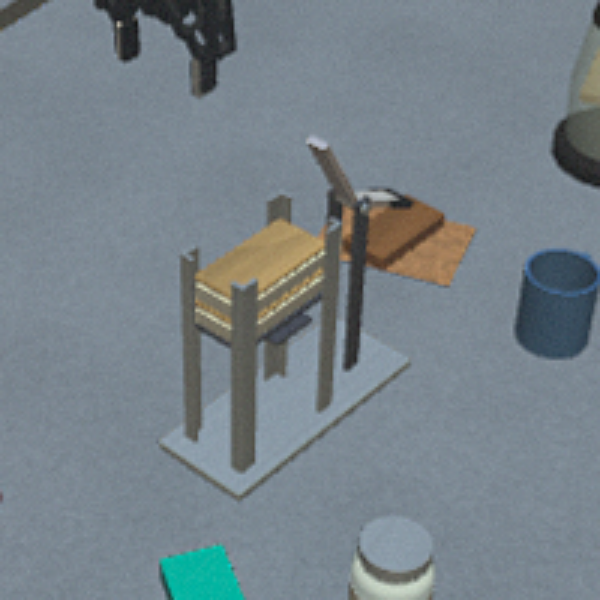

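Both boxes are stacked level at (265,270), with the bar still up. Now the cover.

>>> {"fn": "apply_moves", "kwargs": {
  "rows": [
    [57.4, 3, 0, 0, 0, 0.014],
    [57.4, 3, 0, 0, 0, 0],
    [57.4, 3, 0, 0, 0, 0],
    [57.4, 3, 0, 0, 0, 0],
    [57.4, 3, 0, 0, 0, 0]
  ]
}}

```text
time: 35.95
tool_pos: [451.0, 342.3, 350.0]
tcp_rot: [180.0, 0.0, 80.6]
ft_force: [-0.0, -1.4, 0.2]
finger_gap: 85.0
grip_force: 0.0
```

>>> {"fn": "apply_moves", "kwargs": {
  "rows": [
    [57.4, 3, 0, 0, 0, 0],
    [0, 0, 62, 0, 0, 0],
    [0, 0, 62, 0, 0, 0],
    [0, 0, 62, 0, 0, 0],
    [0, 0, 62, 0, 0, 0]
  ]
}}

```text
time: 36.58
tool_pos: [462.9, 396.3, 100.0]
tcp_rot: [-180.0, 0.0, 80.6]
ft_force: [0.7, 0.5, 0.5]
finger_gap: 85.0
grip_force: 0.0
```

>>> {"fn": "apply_moves", "kwargs": {
  "rows": [
    [0, 0, 40, 0, 0, 0],
    [0, 0, 20, 0, 0, 0],
    [0, 0, 10, 0, 0, 0],
    [0, 0, 0, 0, 0, 0],
    [0, 0, 0, 0, 0, 0]
  ]
}}

```text
time: 37.2
tool_pos: [464.4, 397.4, 34.4]
tcp_rot: [179.9, -0.1, 80.6]
ft_force: [0.1, -0.3, 0.3]
finger_gap: 85.1
grip_force: 0.0
```

```bash
python3 - <<'E'
from h import *
s=sense();print(s["tool_pos"],s["tcp_rot"])
go(463.8,396.2,0.5,80.6)
E
```

```text
[464.35392486 397.36451235  34.43190285] [ 1.79866518e+02 -1.35708832e-01  8.06034862e+01]
d in tool axes at final yaw [-1.2 -0.4 33.9] rz 0.0 | at current yaw [-1.2 -0.4 33.9]
```

>>> {"fn": "apply_moves", "kwargs": {
  "rows": [
    [-0.5, 0, 20, 0, 0, 0],
    [0, 0, 8, 0, 0, 0],
    [0, 0, 2, 0, 0, 0],
    [0, 0, 0, 0, 0, 0],
    [0, 0, 0, 0, 0, 0]
  ]
}}

```text
time: 37.83
tool_pos: [463.2, 396.1, 2.7]
tcp_rot: [180.0, -0.0, 80.6]
ft_force: [-0.1, -0.5, 0.3]
finger_gap: 84.9
grip_force: 0.0
```

>>> {"fn": "apply_moves", "kwargs": {
  "rows": [
    [0, 0, 0, 0, 0, 0],
    [0, 0, 0, 0, 0, 0],
    [0, 0, 0, 0, 0, 0],
    [0, 0, 0, 0, 0, 0],
    [0, 0, 0, 0, 0, 0]
  ],
  "fingers": 50,
  "grip_force": 45
}}

```text
time: 38.45
tool_pos: [463.5, 396.3, 3.1]
tcp_rot: [179.9, -0.1, 80.6]
ft_force: [0.9, -0.1, 4.8]
finger_gap: 59.2
grip_force: 50.1
```

>>> {"fn": "apply_moves", "kwargs": {
  "rows": [
    [0, 0, -10, 0, 0, 0],
    [0, 0, -30, 0, 0, 0],
    [0, 0, 0, 0, 0, 0],
    [0, 0, 0, 0, 0, 0],
    [0, 0, 0, 0, 0, 0]
  ]
}}

```text
time: 39.08
tool_pos: [462.0, 395.2, 40.7]
tcp_rot: [-179.9, 0.1, 80.6]
ft_force: [-0.1, -0.1, -1.3]
finger_gap: 59.4
grip_force: 49.4
```

```bash
python3 - <<'E'
from h import *
s=sense();print(s["tool_pos"],s["tcp_rot"],s["ft_force"],s["finger_gap"])
print(*blobs("top",200,235,xlo=420,xhi=580,ylo=-50,yhi=140),sep="\n")
go(502.5,42,350,81.4)
E
```

```text
[461.95641773 395.20402527  40.66380213] [-1.79896995e+02  1.02246814e-01  8.06037988e+01] [-0.07879254 -0.05346948 -1.32715564] 59.439925998483616
([501.5, 43.8, 123.4, 62.6, 83.4], 216.6, 831)
d in tool axes at final yaw [-343.2   92.8 -309.2] rz -0.014 | at current yaw [-341.9   97.6 -309.2]
```

>>> {"fn": "apply_moves", "kwargs": {
  "rows": [
    [0, 0, -61.8, 0, 0, -0.014],
    [0, 0, -61.8, 0, 0, 0],
    [0, 0, -61.8, 0, 0, 0],
    [0, 0, -61.8, 0, 0, 0],
    [0, 0, -61.8, 0, 0, 0]
  ]
}}

```text
time: 39.75
tool_pos: [462.6, 395.6, 352.4]
tcp_rot: [-180.0, 0.0, 81.4]
ft_force: [1.6, 0.6, -2.8]
finger_gap: 59.3
grip_force: 50.2
```

>>> {"fn": "apply_moves", "kwargs": {
  "rows": [
    [-57.3, 15.3, 0, 0, 0, 0],
    [-57.3, 15.3, 0, 0, 0, 0],
    [-57.3, 15.3, 0, 0, 0, 0],
    [-57.3, 15.3, 0, 0, 0, 0],
    [-57.3, 15.3, 0, 0, 0, 0]
  ]
}}

```text
time: 40.38
tool_pos: [495.5, 99.4, 350.5]
tcp_rot: [-179.9, 0.0, 81.4]
ft_force: [1.2, -0.4, -2.2]
finger_gap: 59.0
grip_force: 50.2
```

>>> {"fn": "apply_moves", "kwargs": {
  "rows": [
    [-57.3, 15.3, 0, 0, 0, 0],
    [0, 0, 0, 0, 0, 0],
    [0, 0, 0, 0, 0, 0],
    [0, 0, 0, 0, 0, 0],
    [0, 0, 0, 0, 0, 0]
  ]
}}

```text
time: 41.0
tool_pos: [502.2, 43.5, 351.2]
tcp_rot: [-180.0, -0.0, 81.5]
ft_force: [-0.0, -0.2, -1.7]
finger_gap: 58.9
grip_force: 50.2
```

```bash
python3 - <<'E'
from h import *
s=sense();print(s["tool_pos"],s["tcp_rot"],s["ft_force"],s["finger_gap"])
go(502.7,42.2,216,81.4)
E
```

```text
[502.24482553  43.50589343 351.2120117 ] [-1.79989976e+02 -6.32417689e-03  8.15284233e+01] [-0.02415976 -0.1674836  -1.65451166] 58.90617383602325
d in tool axes at final yaw [ -1.2   0.6 135.2] rz 0.002 | at current yaw [ -1.2   0.6 135.2]
```

>>> {"fn": "apply_moves", "kwargs": {
  "rows": [
    [-0.6, 0.6, 45, 0, 0, 0],
    [0, 0, 35, 0, 0, 0],
    [0, 0, 20, 0, 0, 0],
    [0, 0, 10, 0, 0, 0],
    [0, 0, 5, 0, 0, 0]
  ]
}}

```text
time: 41.62
tool_pos: [503.2, 41.8, 236.8]
tcp_rot: [179.9, -0.0, 81.4]
ft_force: [0.4, 0.2, -1.7]
finger_gap: 59.1
grip_force: 50.1
```

>>> {"fn": "apply_moves", "kwargs": {
  "rows": [
    [0, 0, 8, 0, 0, 0],
    [0, 0, 8, 0, 0, 0],
    [0, 0, 4, 0, 0, 0],
    [0, 0, 3, 0, 0, 0],
    [0, 0, 2, 0, 0, 0]
  ]
}}

```text
time: 42.25
tool_pos: [502.9, 41.6, 211.3]
tcp_rot: [180.0, -0.0, 81.4]
ft_force: [-0.3, 0.6, -1.2]
finger_gap: 59.3
grip_force: 50.3
```

>>> {"fn": "apply_moves", "kwargs": {
  "rows": [
    [0, 0, 1, 0, 0, 0],
    [0, 0, 1, 0, 0, 0],
    [0, 0, 0, 0, 0, 0],
    [0, 0, 0, 0, 0, 0],
    [0, 0, 0, 0, 0, 0]
  ]
}}

```text
time: 42.88
tool_pos: [502.8, 41.6, 209.3]
tcp_rot: [-180.0, -0.0, 81.4]
ft_force: [-0.3, -0.0, -1.4]
finger_gap: 59.3
grip_force: 50.2
```

>>> {"fn": "apply_moves", "kwargs": {
  "rows": [
    [0, 0, 0, 0, 0, 0],
    [0, 0, 0, 0, 0, 0],
    [0, 0, 0, 0, 0, 0],
    [0, 0, 0, 0, 0, 0],
    [0, 0, -20, 0, 0, 0]
  ],
  "fingers": 85
}}

```text
time: 43.5
tool_pos: [501.6, 41.6, 228.3]
tcp_rot: [-179.8, 0.0, 81.4]
ft_force: [-0.5, 0.3, -0.2]
finger_gap: 85.0
grip_force: 0.0
```

>>> {"fn": "apply_moves", "kwargs": {
  "rows": [
    [0, 0, -35, 0, 0, 0],
    [0, 0, -35, 0, 0, 0],
    [0, 0, -35, 0, 0, 0],
    [0, 0, -20, 0, 0, 0],
    [0, 0, 0, 0, 0, 0]
  ]
}}

```text
time: 44.12
tool_pos: [503.8, 41.5, 357.7]
tcp_rot: [179.7, -0.0, 81.4]
ft_force: [0.5, 0.0, -0.2]
finger_gap: 84.9
grip_force: 0.0
```

>>> {"fn": "apply_moves", "kwargs": {
  "rows": [
    [0, -30, 0, 0, 0, 0],
    [0, -55, 0, 0, 0, 0],
    [0, -30, 0, 0, 0, 0],
    [0, 0, 0, 0, 0, 0],
    [0, 0, 0, 0, 0, 0]
  ],
  "fingers": 0
}}

```text
time: 44.75
tool_pos: [389.3, 58.7, 353.9]
tcp_rot: [180.0, 0.0, 81.4]
ft_force: [-0.5, -0.1, 0.1]
finger_gap: 0.2
grip_force: 0.0
```

```bash
python3 - <<'E'
from h import *
s=sense();print(s["tool_pos"],s["tcp_rot"])
cover("top",215)
p,d=snap("top"); P=pts("top",d,np.ones(d.shape,bool)); a=np.radians(81.4); e=np.array([np.cos(a),np.sin(a)]); n=np.array([-e[1],e[0]])
q=P[:,:2]-[503.5,42]; L=q@e; S=q@n
m=(L>60)&(L<130)&(abs(S)<14)&(P[:,2]>245)
print("bar",np.round(np.c_[L[m],S[m],P[m,2]][np.argsort(L[m])][::8],0).tolist())
for l0 in(-50,-25,0,25,50):
  for s0 in(-20,0,20):
    m=(abs(L-l0)<8)&(abs(S-s0)<6)&(P[:,2]>150); print(l0,s0,np.median(P[m,2]).round(1),end="; ")
p,d=snap("scene"); cv2.imwrite("pics/st3.png",cv2.resize(p[100:300,230:430],None,fx=3,fy=3)[:,:,::-1])
E
```

```text
[389.33914589  58.70158619 353.93151702] [1.79999660e+02 3.32941318e-03 8.14078625e+01]
top cover [500.8  42.8 119.7  59.7  81.5] 216.7 793
bar [[70.0, -1.0, 306.0], [73.0, -1.0, 308.0], [75.0, -0.0, 310.0], [79.0, -0.0, 303.0], [82.0, -0.0, 298.0], [84.0, 3.0, 295.0], [89.0, -0.0, 288.0], [91.0, -0.0, 286.0], [95.0, -0.0, 279.0], [99.0, -0.0, 271.0], [102.0, -0.0, 267.0], [105.0, -0.0, 264.0], [109.0, -1.0, 254.0], [113.0, -3.0, 250.0]]
-50 -20 216.9; -50 0 216.4; -50 20 217.4; -25 -20 216.4; -25 0 217.2; -25 20 216.8; 0 -20 216.0; 0 0 218.1; 0 20 216.6; 25 -20 216.9; 25 0 217.2; 25 20 216.9; 50 -20 216.4; 50 0 217.5; 50 20 216.9;
```

View pics/st3.png

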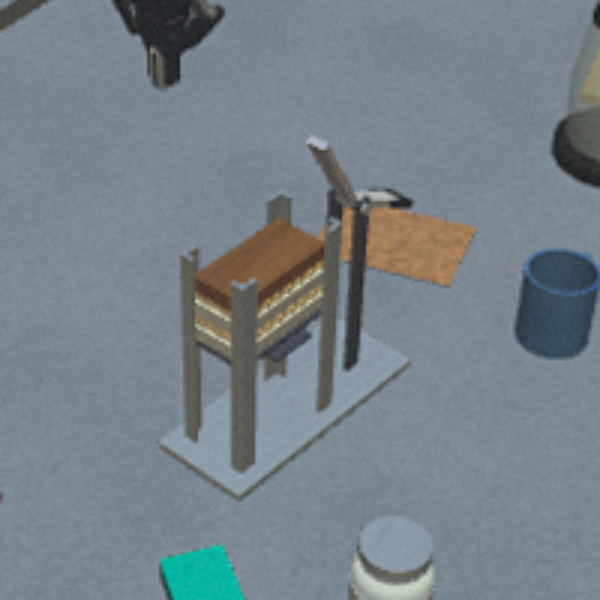

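The stack with its cover on top is flat at 217 mm (picture (265,260)), and the bar is up at (330,170). Next, lower the bar with closed fingers, following its arc from the tail side.

>>> {"fn": "apply_moves", "kwargs": {
  "rows": [
    [37.9, 38.5, 0, 0, 0, 0],
    [37.9, 38.5, 0, 0, 0, 0],
    [37.9, 38.5, 0, 0, 0, 0],
    [0, 0, 30, 0, 0, 0],
    [0, 0, 20, 0, 0, 0]
  ]
}}

```text
time: 45.52
tool_pos: [520.4, 154.0, 301.3]
tcp_rot: [-179.8, 0.1, 81.4]
ft_force: [-0.5, -0.1, 0.7]
finger_gap: 0.0
grip_force: 0.0
```

>>> {"fn": "apply_moves", "kwargs": {
  "rows": [
    [0, 0, 0, 0, 0, 0],
    [0, 0, 0, 0, 0, 0],
    [0, 0, 0, 0, 0, 0],
    [0, 0, 0, 0, 0, 0],
    [0, 0, 0, 0, 0, 0]
  ]
}}

```text
time: 46.15
tool_pos: [520.4, 153.9, 304.9]
tcp_rot: [179.9, -0.0, 81.4]
ft_force: [-0.1, 0.7, -0.2]
finger_gap: 0.2
grip_force: 0.0
```

```bash
python3 - <<'E'
from h import *
a=np.radians(81.4); e=np.array([np.cos(a),np.sin(a)]); n=np.array([-e[1],e[0]])
s=sense();q=s["tool_pos"][:2]-[503.5,42]; print("L,S,z",q@e,q@n,s["tool_pos"][2],s["ft_force"])
p,d=snap("scene"); cv2.imwrite("pics/bar1.png",cv2.resize(p[80:240,250:430],None,fx=3.3,fy=3.3)[:,:,::-1])
E
```

```text
L,S,z 113.17561002331556 -0.010954253572290434 304.90720776007 [-0.07008479  0.73859029 -0.16278066]
```

View pics/bar1.png

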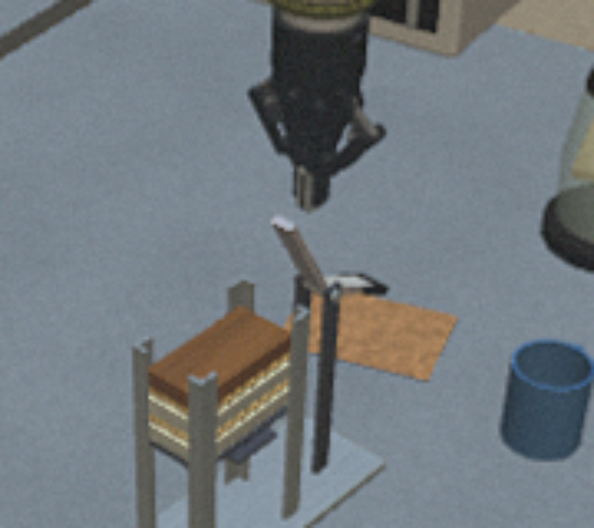

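The closed fingers hang at (310,195), above and on the tail side of the raised bar at (300,250).

>>> {"fn": "apply_moves", "kwargs": {
  "rows": [
    [0, 0, 14, 0, 0, 0],
    [0, 0, 14, 0, 0, 0],
    [-3.5, 0, 5, 0, 0, 0],
    [-4.5, 0, 2.7, 0, 0, 0],
    [-4.5, 0, 2.8, 0, 0, 0]
  ]
}}

```text
time: 46.82
tool_pos: [518.5, 141.6, 265.9]
tcp_rot: [180.0, -0.0, 81.4]
ft_force: [-0.0, 4.0, 1.0]
finger_gap: 0.2
grip_force: 1.3
```

>>> {"fn": "apply_moves", "kwargs": {
  "rows": [
    [-4, 0, 3.5, 0, 0, 0],
    [-4, 0, 3.5, 0, 0, 0],
    [-3.3, 0, 4, 0, 0, 0],
    [-3.3, 0, 4, 0, 0, 0],
    [-2.5, 0, 4.5, 0, 0, 0]
  ]
}}

```text
time: 47.45
tool_pos: [516.0, 124.2, 246.2]
tcp_rot: [180.0, 0.0, 81.4]
ft_force: [-1.4, -0.3, 2.8]
finger_gap: 0.2
grip_force: 1.4
```

>>> {"fn": "apply_moves", "kwargs": {
  "rows": [
    [-2.5, 0, 4.5, 0, 0, 0],
    [-1.7, 0, 5, 0, 0, 0],
    [-1.7, 0, 5, 0, 0, 0],
    [-1, 0, 5, 0, 0, 0],
    [0, 0, 3, 0, 0, 0]
  ]
}}

```text
time: 48.08
tool_pos: [514.9, 117.5, 223.4]
tcp_rot: [-180.0, 0.0, 81.4]
ft_force: [-0.5, -1.2, 3.5]
finger_gap: 0.2
grip_force: 1.4
```

```bash
cat > bar.py <<'E'
from h import *
a=np.radians(81.4); e=np.array([np.cos(a),np.sin(a)]); n=np.array([-e[1],e[0]])
s=sense();q=s["tool_pos"][:2]-[503.5,42]; print("L,S,z",q@e,q@n,s["tool_pos"][2],s["ft_force"])
for c in("scene","top"):
    p,d=snap(c); P=pts(c,d,np.ones(d.shape,bool)); q=P[:,:2]-[503.5,42]; L=q@e; S=q@n
    for l0 in(25,35,45,55,85,95,105,115):
        m=(abs(L-l0)<4)&(abs(S)<9)&(P[:,2]>150)&(P[:,2]<330); print(c,l0,np.median(P[m,2]).round(1) if m.any() else None,end="; ")
    print()
E
python3 bar.py
```

```text
L,S,z 76.34145288990992 0.05150347106653074 223.3826322895307 [-0.47792347 -1.16593697  3.45746242]
scene 25 221.2; scene 35 221.9; scene 45 223.6; scene 55 302.8; scene 85 219.2; scene 95 220.8; scene 105 219.6; scene 115 219.6; 
top 25 None; top 35 None; top 45 223.6; top 55 None; top 85 None; top 95 None; top 105 None; top 115 None;
```

>>> {"fn": "apply_moves", "kwargs": {
  "rows": [
    [-2, 0, 1.5, 0, 0, 0],
    [-2, 0, 1, 0, 0, 0],
    [0, 0, 1, 0, 0, 0],
    [0, 0, 0.5, 0, 0, 0],
    [0, 0, 0, 0, 0, 0]
  ]
}}

```text
time: 48.8
tool_pos: [514.5, 113.9, 221.0]
tcp_rot: [179.9, -0.0, 81.4]
ft_force: [-2.9, 1.1, 8.1]
finger_gap: -0.2
grip_force: 4.3
```

>>> {"fn": "apply_moves", "kwargs": {
  "rows": [
    [0, 0, 0, 0, 0, 0],
    [0, 0, 0, 0, 0, 0],
    [0, 0, 0, 0, 0, 0],
    [0, 0, 0, 0, 0, 0],
    [0, 0, 0, 0, 0, 0]
  ]
}}

```text
time: 49.42
tool_pos: [514.5, 113.9, 221.0]
tcp_rot: [179.9, -0.0, 81.4]
ft_force: [-3.1, 0.1, 9.6]
finger_gap: 0.3
grip_force: 4.3
```

At the stop (221, force rising). Retract, move aside and check.

>>> {"fn": "apply_moves", "kwargs": {
  "rows": [
    [0, 0, -10, 0, 0, 0],
    [0, 0, -30, 0, 0, 0],
    [0, 0, -45, 0, 0, 0],
    [0, 0, -45, 0, 0, 0],
    [0, -40, 0, 0, 0, 0]
  ]
}}

```text
time: 50.05
tool_pos: [476.9, 119.5, 354.0]
tcp_rot: [179.7, -0.1, 81.3]
ft_force: [-0.1, -0.3, -0.6]
finger_gap: -0.1
grip_force: 0.0
```

>>> {"fn": "apply_moves", "kwargs": {
  "rows": [
    [0, -50, 0, 0, 0, 0],
    [0, -40, 0, 0, 0, 0],
    [0, 0, 0, 0, 0, 0],
    [0, 0, 0, 0, 0, 0],
    [0, 0, 0, 0, 0, 0]
  ]
}}

```text
time: 50.68
tool_pos: [386.3, 133.1, 349.6]
tcp_rot: [-180.0, 0.0, 81.4]
ft_force: [-0.3, 0.0, -1.0]
finger_gap: 0.2
grip_force: 0.0
```

```bash
python3 bar.py; python3 - <<'E'
from h import *
cover("top",213); 
p,d=snap("scene"); cv2.imwrite("pics/end.png",cv2.resize(p[100:300,230:430],None,fx=3,fy=3)[:,:,::-1])
E
```

```text
L,S,z 72.5018276819541 129.49921667674582 349.606832526881 [-2.58030411e-01  8.36990204e-04 -1.01311470e+00]
scene 25 218.4; scene 35 220.2; scene 45 219.1; scene 55 220.3; scene 85 220.5; scene 95 219.0; scene 105 219.3; scene 115 218.7; 
top 25 221.5; top 35 220.5; top 45 221.7; top 55 221.3; top 85 221.1; top 95 220.1; top 105 221.8; top 115 221.9; 
top cover [498.   39.6 118.5  59.8  80.4] 213.3 681
```

View pics/end.png

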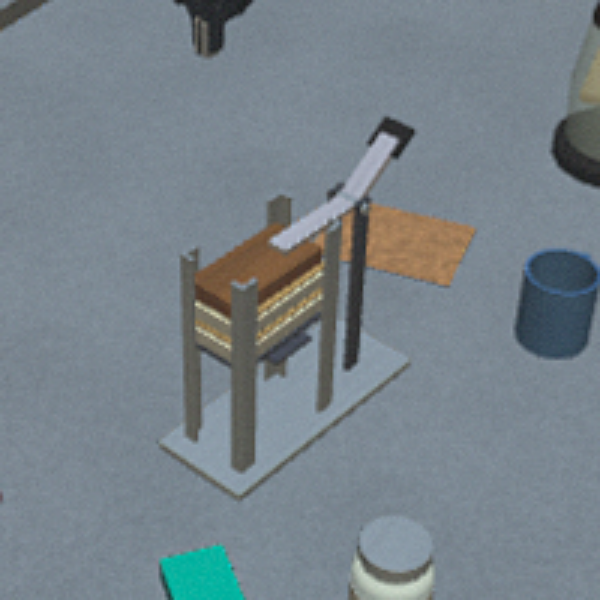

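The bar is level (picture (310,225)), and the cover lies flat under it, a few mm off centre. The gripper is clear, so I'm handing in.

```bash
python3 -c "
from h import *
print(job.hand_in())"
```

```text
the job is handed in; nothing more can be done
None
```

I handed the job in at about 51 s of robot time: both boxes present are stacked lid up in the well, the cover lies flat on top about 5 mm off centre, the hold-down arm is level, and the mug and jar were left alone; the judge's result was not shown.

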